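# Sound a tuning fork over its resonance tube

### The arm

A 6-joint arm with a two-finger parallel gripper is mounted at the origin on a cart in front of the work surface, level with it; the furniture and walls round the work are solid. World frame = base frame: x ahead of the robot, y to its left, z up, the work surface at z = 0. Lengths are in mm, angles in rad, forces in N, time in s.
With the tool pointing down it reaches from about 325 to 850 mm from the base axis. Payload 15.5 kg.
Tool frame: the origin (TCP) lies at the centre of the arm's flange, where the gripper is bolted on; the fingertips stand nose_length ahead of it and the grasp point (between the pads) lies 172 mm ahead of it (nose_length is the distance from the TCP to the fingertips, in mm); x points along the fingers, y is the direction in which the jaws open and shut, and the axes are right-handed (so a half turn about x gives the same grasp; the last joint's range is limited). The gripper opens to 91 mm and grips with 3 to 60 N. Pads are 32 mm wide; open, the fingers measure 118 mm over their backs; the gripper's body (76 mm by 178 mm) begins 60 mm behind the grasp point.
Start: joints at [-1.423, 0.494, 1.345, -0, 1.302, -0.096], TCP at [150.871, -606.52, 404.715] pointing down, gripper open.
Joint ranges: [-2.91, 2.91], [-0.82, 2.16], [0.22, 2.67], [-1.22, 4.37], [0.12, 2.79], [-3.08, 3.08]. Speed limits (rad/s): [1.89, 1.89, 2.57, 3.01, 3.01, 3.01].

### API

Orientations are given as a 3x3 rotation matrix whose columns are the frame's x, y, z axes.
In Python, from plant import get_obs, read_camera, camera_model, hand_in, nose_length gives the robot as it stands. The module is installed in compiled form; this text tells all that it offers.
- The arm moves only by the tool play_rows, never from a script. Its argument "steps" is a list of rows, each a list of 3 entries, a list of its own where there are three numbers: the turn, a rotation vector about the world's x, y, z in rad, then the shift along the world's x, y, z in m, then the finger opening in m, from 0 to 0.0912. A call has 1 to 5 rows; each row shifts and turns the commanded pose from where the row before left it; what a row does not reach is not made up. A row lasts 1/10 s, in which the tool goes at most 50 mm and 8.59 degrees, less where a joint would pass 70% of its speed; a pose out of reach is approached as far as the arm can. A call is refused whole if a number of a shift passes 0.05 or a number of a turn 0.15, either way. A call with a gripper value outside its range is refused whole. The fingers move at their own pace and stop on an object; "newtons" is the grip in N (left out, the last holds). Time passes only in rows, so rows that do not move let the fingers close. It gives the time, the measured TCP pose, the force and the opening at its end, in the units of the state.
- get_obs(): the state, without advancing time (a new reading comes with each control period).
- read_camera(name): name is "scene" or "top" or "wrist"; returns the picture (400x640x3 uint8, red, green, blue); there is no depth.
- camera_model(name): a dict with "mtx" (3x3 intrinsics, pixels), "rvec" (rotation vector, rad) and "tvec" (3), from world to camera coordinates, as OpenCV has them; the wrist camera has in their place "hand_eye" (4x4, takes a point from camera to tool coordinates, whose origin is the TCP and whose axes are the tool frame's). Camera axes: x right, y down, z forward; pixel columns grow to the right and rows downward; lengths in mm; the calibration is good to about 2 mm. The wrist camera is an equidistant fisheye: a pixel r from the principal point sees the ray r / f radians off the axis. A picture is of the moment at which its call begins: read the wrist's pose just before it. camera_model takes no time and is no camera call.
- hand_in(): hands the job in, once; it reports no verdict.
The state is a dict: "time_s": time; "joints": joint angles; "dq": joint speeds; "effort": joint torques, N m; "position": TCP position; "ee_rot": TCP orientation; "wrist_force": force on the tool from outside, world axes, zero at the start; "moment": the same for the moment, N m; "width": opening from 0.0 (shut) to 1.0 (fully open).
Only numpy, scipy, OpenCV 4.12 (cv2) and the standard library are available. Lean on these libraries where they do the work, as an engineer would, in place of code of your own. Each camera call takes 0.05 s, during which the arm holds its last target.

### The job

Take the longer of the two tuning forks from its rack by the stem, give a prong a quick, light tap on the rubber striking pad to make it ring, then carry it over the things in between to the taller resonance tube. Finish holding it there, still and level, one prong above the other, the last few centimetres of the prongs centred over the open mouth and about one centimetre above it. The fork must not touch a tube nor the fingers its prongs, or the note dies; leave the shorter fork, the tubes and the things around where they are.

Things in the scene. Friction and masses are not known exactly. Their poses are not given: they have to be found in the camera images.
- long_fork: longer tuning fork, aluminium, 196 mm, 84 g. Origin: middle of its square stem (60 x 10 x 10 mm), which sticks out of the rack towards the robot, 43.5 mm above the worktop. +x: along the fork to the prong ends, 165.5 mm from the origin; z up: 27 mm high over the two prongs, lower prong's underside 13.5 mm below the origin. Balances 70 mm ahead of the origin. Lift 30 mm to clear the slots
- long_fork_prongs: the two prongs of the longer fork, one above the other, each 122 mm long, 9 mm wide (y), 6.5 mm thick, from x = 43.5 to 165.5 mm (same origin and axes as long_fork); the stem and the bend between are not prongs
- long_fork_tip (a point): point on the underside of the lower prong of the longer fork, 15 mm short of the prong ends: at x = 150.5 mm, z = -13.5 mm from the origin of long_fork, same axes
- short_fork: the shorter tuning fork, the same but with prongs 98 mm long (172 mm overall); lies parallel to the long one, 84 mm beside it; to be left in the rack
- rack: fixed wooden fork rack, 86 x 128 x 52 mm, two slotted cheeks with three slots 12 mm wide and 42 mm apart, the middle slot empty; slots run along its x. Origin: centre of the underside
- striker: fixed wooden striking block, 84 x 84 x 22 mm, with a round black rubber pad standing in a metal collar (64 mm across, 34 mm above the worktop) in its middle. Origin: centre of the underside
- pad_top (a point): centre of the flat top of the rubber striking pad, 48 mm above the worktop; the pad is 52 mm across
- pad (a joint): how far the rubber pad is pushed down, m: 0 at rest, 0.010 at its end; springy, about 1.2 N to start and 0.4 N more per mm. A tap pushes it down 3 mm or more while it is still moving down at over 0.02 m/s; a slow press does not make the fork ring
- tall_tube: the taller resonance tube: grey plastic pipe open at the top, 44 mm outside, 38 mm inside, top rim 250 mm above the worktop, on a turned wooden foot 90 mm across; stands loose, about 0.45 kg. Origin: centre of the underside
- tall_tube_mouth (a point): centre of the taller tube's open mouth, in the plane of its rim
- short_tube: the shorter resonance tube, the same but 165 mm high; to be left alone. Origin: centre of the underside
- wash_bottle: white squeeze wash bottle with a bent red spout, 62 x 104 x 182 mm, standing between the striking pad and the tubes
- specimen_jar: small jar with a white lid, 56 mm across, 72 mm high
- lab_timer: white count-down timer, 55 x 66 x 34 mm
There are look-alikes about, which are no part of the job. What is shaped like the long_fork but yellow is not meant.

How it is judged (in metres and radians):
On the way, in this order (a step that is already met when the one before it is completed fails the run):
1. the longer fork is lifted clear of its rack (contact force between the fingers and long_fork above 0.5 N and height (world z) of long_fork above 0.062 m and contact force between long_fork and rack below 0.05 N), for 0.1 s.
2. a prong of the longer fork taps the rubber pad: pad down 3 mm or more and still moving down faster than 0.02 m/s (contact force between the fingers and long_fork above 0.5 N and value of joint pad above 0.003 m and velocity of joint pad above 0.02 m/s and contact force between long_fork_prongs and striker above 0.5 N).
At the end, for the whole second after the job is handed in: Longer fork held still, within 8 deg of level, one prong above the other; the underside point 15 mm short of its prong ends is over the taller mouth's centre (15 mm along, 12 mm across the fork), 3 to 22 mm above the rim; nothing touches the prongs, pad released, both tubes upright (contact force between the fingers and long_fork above 0.5 N and x of tall_tube_mouth in the frame of long_fork_tip between -0.015 and 0.015 m and y of tall_tube_mouth in the frame of long_fork_tip between -0.012 and 0.012 m and z of tall_tube_mouth in the frame of long_fork_tip between -0.022 and -0.003 m and angle between long_fork's own z axis and vertical below 0.14 rad and contact force between long_fork and tall_tube below 0.05 N and contact force between long_fork_prongs and anything else below 0.05 N and linear speed of long_fork below 0.02 m/s and angular speed of long_fork below 0.15 rad/s and angle between each of tall_tube, short_tube's own z axis and vertical below 0.03 rad and value of joint pad below 0.001 m); the arm keeps its last pose, push and grip.
It fails at once if the longer fork touches a tube (contact force between long_fork and tall_tube above 0.3 N or contact force between long_fork and short_tube above 0.3 N).
It fails at once if the fingers touch the prongs (contact force between the fingers and long_fork_prongs above 0.3 N).
It fails at once if the fork is hit harder than a light tap (over 20 N on the prongs) (contact force between long_fork_prongs and anything else above 20 N).
It fails at once if the shorter fork is moved over 15 mm or a tube shifted over 10 mm (distance of short_fork from where it was at the start of the episode above 0.015 m or distance of any of tall_tube, short_tube from where it was at the start of the episode above 0.01 m).
It fails at once if a thing standing around is shifted over 20 mm (distance of any of wash_bottle, specimen_jar, lab_timer from where it was at the start of the episode above 0.02 m).
It also fails if it takes over 42 s, if anything falls off the work surface, if the arm or the gripper's body presses on something with over 40 N, if the wrist force passes 120 N, or if a joint passes its speed limit or range.

## Working session

There is one attempt and no reset: what is moved stays moved. The work goes in short steps, Python scripts to look and compute and a tool call to move; the robot and the scene stay as the last step left them, time stands still between calls to the robot, and variables do not carry over. Pictures are saved under pics/ and viewed, and the job is handed in when it is done.

Besides the shell and the picture viewer there is one more tool, called after "Call:" as name(argument=value, ...) on one line, values as JSON. play_rows: Moves the arm, as the interface text tells. Its arguments: {"type":"object","properties":{"steps":{"type":"array","items":{"type":"array"}},"newtons":{"type":"number"}},"required":["steps"]}

```bash
mkdir -p pics
python3 - <<'E'
from plant import *
import cv2
print(get_obs(), nose_length)
for n in ["scene","top","wrist"]:
    print(n,camera_model(n))
    cv2.imwrite(f"pics/{n}0.png",read_camera(n)[:,:,::-1])
E
```

```text
{'time_s': 0.0, 'joints': array([-1.42253318e+00,  4.94210268e-01,  1.34613455e+00, -2.09384047e-05,
        1.30250015e+00, -9.54672821e-02]), 'dq': array([-0.00024171, -0.00044508, -0.00027346, -0.00088128, -0.00173731,
       -0.00109775]), 'effort': array([-4.38869602e-04, -8.78818989e+01, -3.81857836e+01,  7.08014821e-02,
        5.31120098e-02, -5.74791193e-05]), 'position': array([ 150.82580312, -606.37722563,  404.12011804]), 'ee_rot': array([[-2.04961457e-04,  2.41329742e-01, -9.70443153e-01],
       [ 1.23560014e-03, -9.70442372e-01, -2.41329809e-01],
       [-9.99999216e-01, -1.24854301e-03, -9.92837807e-05]]), 'wrist_force': array([-0.12874437,  0.05656586,  0.13772888]), 'moment': array([-0.02034968, -0.00774733, -0.05904262]), 'width': 1.0010747536990527} 190.8
scene {'mtx': array([[429.95869448,   0.        , 321.81595476],
       [  0.        , 429.95869448, 200.97541003],
       [  0.        ,   0.        ,   1.        ]]), 'rvec': array([ 1.11907909, -2.29178398,  1.11436251]), 'tvec': array([ 436.57650123,  385.32098171, 1193.40624218])}
top {'mtx': array([[478.21409549,   0.        , 316.73503027],
       [  0.        , 478.21409549, 193.51620275],
       [  0.        ,   0.        ,   1.        ]]), 'rvec': array([ 2.11206268, -2.16994571,  0.17103642]), 'tvec': array([  90.71910809,  609.21297743, 1529.98168755])}
wrist {'mtx': array([[309.70691629,   0.        , 316.08149305],
       [  0.        , 309.70691629, 194.0320104 ],
       [  0.        ,   0.        ,   1.        ]]), 'hand_eye': array([[ 6.35968645e-04, -2.48857047e-01,  9.68540018e-01,
         2.01926075e+01],
       [ 9.99999778e-01,  3.52090994e-04, -5.66159548e-04,
         3.99295361e-02],
       [-2.00121425e-04,  9.68540163e-01,  2.48857215e-01,
        -6.91096959e+01],
       [ 0.00000000e+00,  0.00000000e+00,  0.00000000e+00,
         1.00000000e+00]])}
```

View pics/scene0.png

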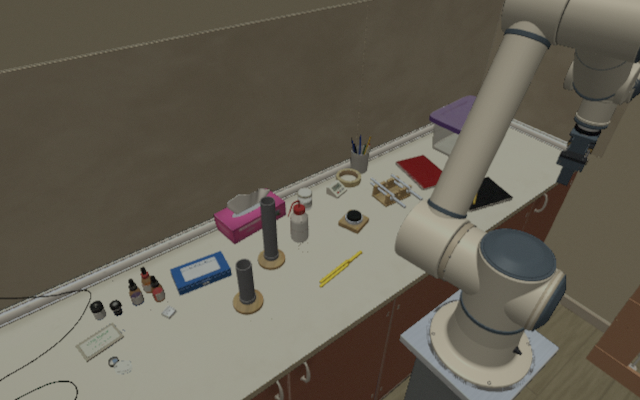

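View pics/top0.png

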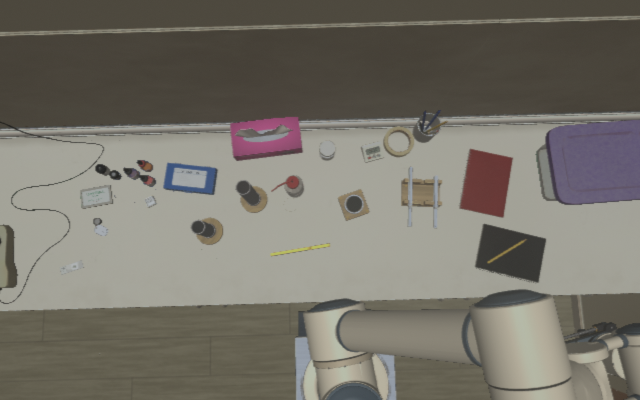

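View pics/wrist0.png

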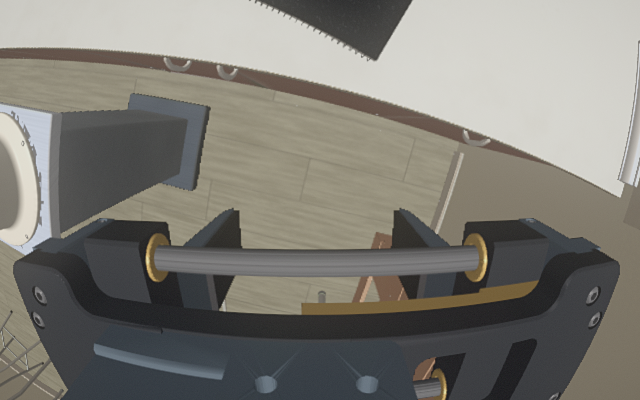

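```bash
cat > h.py <<'E'
from plant import *
import numpy as np, cv2
def cam(n):
    m=camera_model(n);R=cv2.Rodrigues(m['rvec'])[0];return m['mtx'],R,m['tvec']
def ray(n,u,v,obs=None):
    if n!='wrist':
        K,R,t=cam(n); d=R.T@np.linalg.inv(K)@[u,v,1]; return -R.T@t,d/np.linalg.norm(d)
    m=camera_model(n);K=m['mtx'];H=m['hand_eye']
    x=np.array([u-K[0,2],v-K[1,2]])/K[0,0];th=np.linalg.norm(x)
    d=np.array([*(x/th*np.sin(th)),np.cos(th)])
    R=obs['ee_rot'];return R@H[:3,3]+obs['position'],R@H[:3,:3]@d
def plane(n,u,v,z,obs=None):
    o,d=ray(n,u,v,obs);return o+d*(z-o[2])/d[2]
def proj(n,P,obs=None):
    P=np.array(P,float)
    if n!='wrist':
        K,R,t=cam(n);p=K@(R@P+t);return p[:2]/p[2]
    m=camera_model(n);K=m['mtx'];H=m['hand_eye'];R=obs['ee_rot']
    q=H[:3,:3].T@(R.T@(P-obs['position'])-H[:3,3])
    th=np.arctan2(np.hypot(q[0],q[1]),q[2]);return K[:2,2]+K[0,0]*th*q[:2]/np.hypot(q[0],q[1])
def crop(src,dst,x0,y0,x1,y1,f):
    im=cv2.imread(src)[y0:y1,x0:x1];cv2.imwrite(dst,cv2.resize(im,None,fx=f,fy=f,interpolation=cv2.INTER_CUBIC))
E
python3 - <<'E'
from h import *
crop('pics/top0.png','pics/tc1.png',330,110,470,260,5)
crop('pics/top0.png','pics/tc2.png',180,130,340,250,5)
crop('pics/scene0.png','pics/sc1.png',310,150,450,250,5)
for n in('top','scene'): print(-cam(n)[1].T@cam(n)[2])
E
```

```text
[ 365.48202988   82.01556216 1606.2100442 ]
[-251.59837214  789.73992517 1037.44824882]
```

View pics/tc1.png

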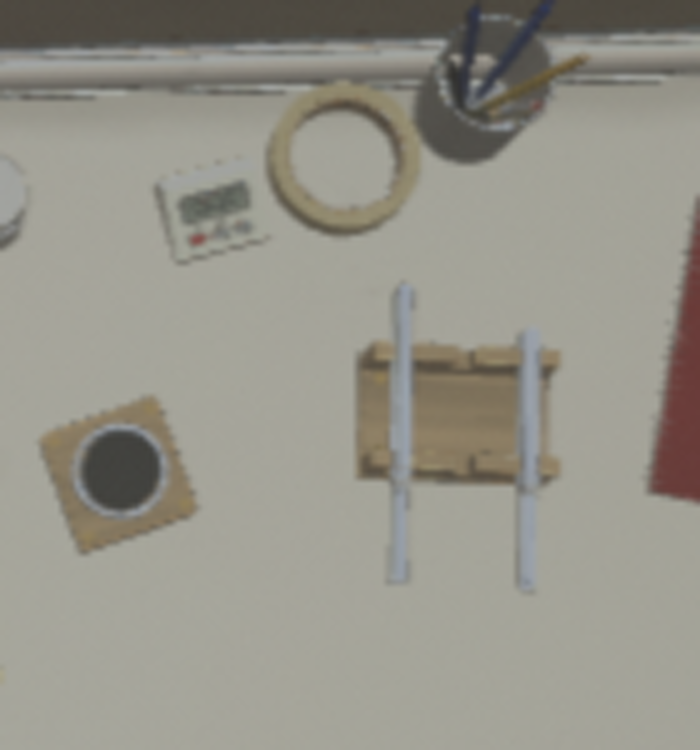

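View pics/tc2.png

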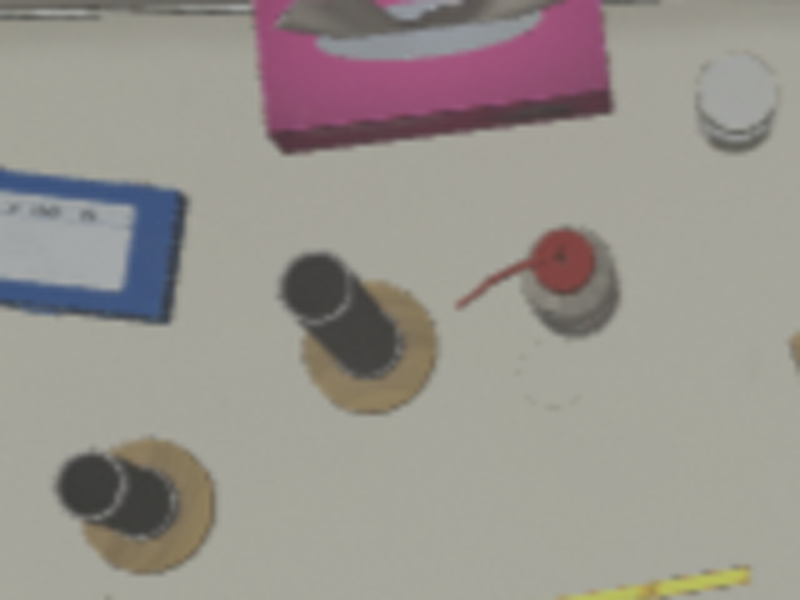

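View pics/sc1.png

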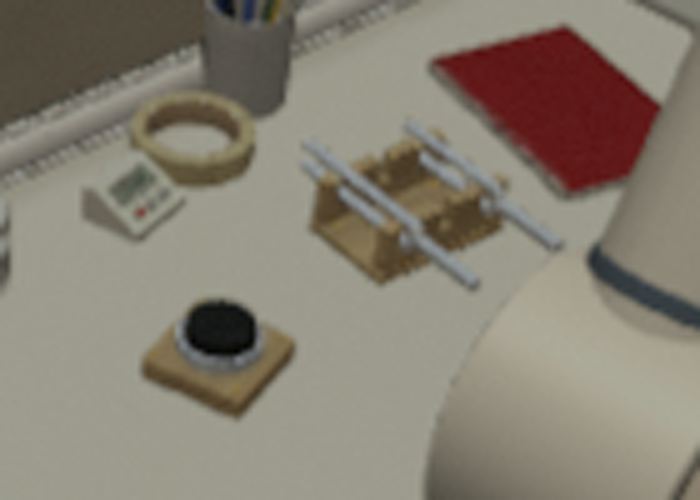

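Run:
```python
from h import *
def t1(x,y,z): return plane('top',330+(x+.5)/5-.5,110+(y+.5)/5-.5,z).round(1)[:2]
def t2(x,y,z): return plane('top',180+(x+.5)/5-.5,130+(y+.5)/5-.5,z).round(1)[:2]
print('long stem end',t1(398,582,48.5),'tip',t1(402,283,57),'bend?',t1(400,482,50))
print('short stem end',t1(527,591,48.5),'tip',t1(530,328,57))
print('rack corners near',t1(357,478,0),t1(545,485,0),'cheek top',t1(375,455,52))
print('pad',t1(121,470,48), 'block',t1(40,440,22),t1(157,397,22),t1(198,510,22),t1(82,553,22))
print('tall mouth',t2(316,287,250),'foot',t2(370,347,12))
print('short mouth',t2(91,486,165),'foot',t2(149,506,12))
print('bottle cap',t2(562,260,150),'spout',t2(460,306,170),'jar',t2(737,90,72))
# refine by segmentation
im=cv2.imread('pics/top0.png').astype(int)
hsv=cv2.cvtColor(im.astype(np.uint8),cv2.COLOR_BGR2HSV)
m=((im.max(2)<100)&(hsv[...,1]<60)).astype(np.uint8)
n,l,s,c=cv2.connectedComponentsWithStats(m[150:260,180:380])
for i in range(1,n):
    if s[i,4]>40: print(s[i],c[i]+[180,150])
```

```text
long stem end [ 495.9 -224.5] tip [ 693.2 -236.8] bend? [ 561.4 -229.3]
short stem end [ 487.8 -308.3] tip [ 660.6 -319.5]
rack corners near [ 571.2 -210.3] [ 563.  -337.3] cheek top [ 579.5 -213.5]
pad [574.6 -46.7] block [599.8   4.6] [626.9 -75. ] [549.8 -99.1] [523.1 -20.7]
tall mouth [604.2 287.3] foot [604.1 287.1]
short mouth [501.  436.3] foot [501.  435.1]
bottle cap [634.7 150.2] spout [604.2 211.9] jar [760.   36.3]
[ 57  31  24  25 339] [248.15634218 192.79646018]
[166  46  16  16 199] [353.70351759 203.59296482]
[ 12  71  24  17 275] [203.41818182 228.69090909]
```

Call:
play_rows(steps=[[[0, 0, -0.026], [0.03, 0.03, 0], 0.0912], [[0, 0, -0.026], [0.03, 0.03, 0], 0.0912], [[0, 0, -0.026], [0.03, 0.03, 0], 0.0912], [[0, 0, -0.026], [0.03, 0.03, 0], 0.0912], [[0, 0, -0.026], [0.03, 0.03, 0], 0.0912]], newtons=50)

```text
time_s: 0.65
position: [301.8, -455.2, 404.6]
ee_rot: [[-0.0, 0.112, -0.994], [0.0, -0.994, -0.112], [-1.0, -0.0, 0.0]]
wrist_force: [0.7, 0.5, -0.3]
width: 0.995
```

Call:
play_rows(steps=[[[0, 0, -0.026], [0.03, 0.03, 0], 0.0912], [[0, 0, -0.026], [0.03, 0.03, 0], 0.0912], [[0, 0, -0.026], [0.03, 0.03, 0], 0.0912], [[0, 0, -0.026], [0.03, 0.03, -0.02], 0.0912], [[0, 0, -0.026], [0.03, 0.03, -0.02], 0.0912]])

```text
time_s: 1.15
position: [451.9, -305.2, 364.6]
ee_rot: [[0.001, -0.017, -1.0], [-0.001, -1.0, 0.017], [-1.0, 0.001, -0.001]]
wrist_force: [-0.3, -1.6, -0.7]
width: 1.001
```

Call:
play_rows(steps=[[[0, 0, -0.026], [0.03, 0.03, -0.02], 0.0912], [[0, 0, -0.021], [0.03, 0.03, -0.02], 0.0912], [[0, 0, 0], [0.011, 0.02, 0], 0.0912], [[0, 0, 0], [0, 0, 0], 0.0912]])

```text
time_s: 1.55
position: [523.0, -224.0, 323.8]
ee_rot: [[-0.001, -0.06, -0.998], [0.001, -0.998, 0.06], [-1.0, -0.001, 0.001]]
wrist_force: [-1.0, -0.5, 0.6]
width: 0.996
```

Run:
```python
from h import *
o=get_obs();print(o['time_s'],o['position'],o['ee_rot'].round(4),o['wrist_force'])
cv2.imwrite('pics/w1.png',read_camera('wrist')[:,:,::-1])
for P in [(496,-224.5,43.5),(526,-226.5,43.5),(692,-237,57),(574.6,-46.7,48)]: print(proj('wrist',P,o))
```

```text
1.55 [ 523.02307678 -224.0066078   323.7956065 ] [[-0.0013 -0.06   -0.9982]
 [ 0.0013 -0.9982  0.06  ]
 [-1.     -0.0012  0.0013]] [-1.01423974 -0.45534088  0.62677805]
[318.67625392 225.28749315]
[318.99026604 192.66760273]
[319.87686202  -4.02696052]
[126.58703518 155.38689326]
```

View pics/w1.png

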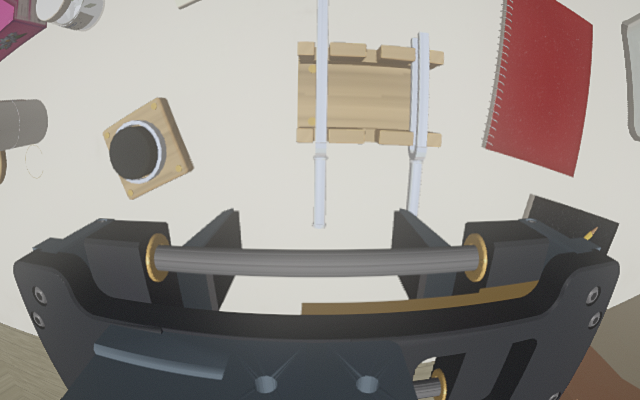

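Run:
```python
from h import *
crop('pics/w1.png','pics/w1c.png',90,90,210,210,5)
o=get_obs()
for u,v,z in [(319.5,227,43.5),(320.5,157,48.5),(135,152,48)]: print(plane('wrist',u,v,z,o).round(1))
t=np.linspace(0,2*np.pi,24)
im=cv2.imread('pics/w1c.png')
for c,col in [((574.6,-46.7),(0,0,255))]:
  for a in t:
    p=proj('wrist',(c[0]+26*np.cos(a),c[1]+26*np.sin(a),48),o);cv2.circle(im,tuple(int(x) for x in ((p-90)*5+2)),2,col,-1)
cv2.imwrite('pics/w1c.png',im)
```

```text
[ 493.6 -226.7   43.5]
[ 557.1 -231.2   48.5]
[576.3 -58.7  48. ]
```

View pics/w1c.png

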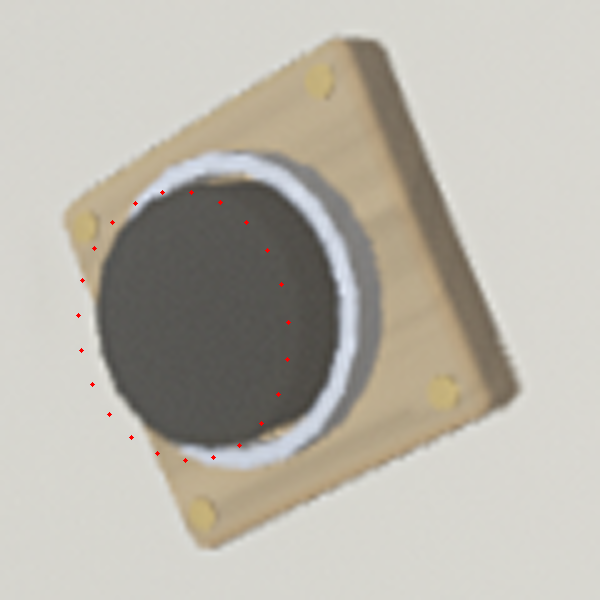

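Call:
play_rows(steps=[[[0, 0, -0.007], [-0.003, -0.004, -0.02], 0.0912], [[0, 0, 0], [0, 0, -0.03], 0.0912], [[0, 0, 0], [0, 0, -0.03], 0.0912], [[0, 0, 0], [0, 0, -0.028], 0.0912], [[0, 0, 0], [0, 0, 0], 0.0912]])

```text
time_s: 2.1
position: [517.4, -231.0, 214.2]
ee_rot: [[-0.004, -0.071, -0.997], [0.002, -0.997, 0.071], [-1.0, -0.002, 0.004]]
wrist_force: [0.9, 0.0, 0.9]
width: 1.0
```

Run:
```python
from h import *
o=get_obs();print(o['time_s'],o['position'],o['wrist_force'])
cv2.imwrite('pics/w2.png',read_camera('wrist')[:,:,::-1])
cv2.imwrite('pics/s2.png',read_camera('scene')[:,:,::-1])
```

```text
2.1 [ 517.43791144 -231.01339869  214.21208744] [0.85008864 0.04385268 0.92066741]
```

View pics/w2.png

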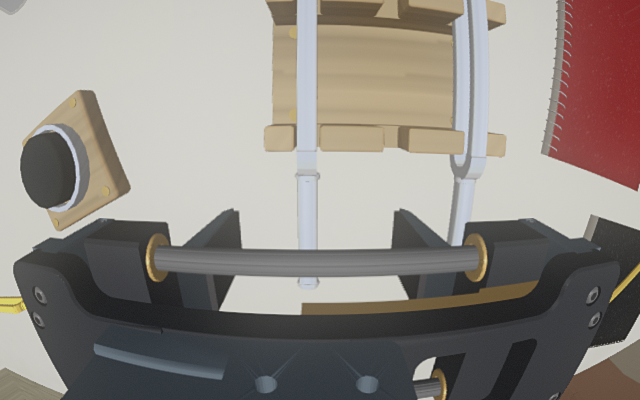

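Call:
play_rows(steps=[[[0, 0, 0], [0.002, 0.003, 0.001], 0.0912], [[0, 0, 0], [0, 0, 0], 0.0912]])

```text
time_s: 2.4
position: [521.4, -227.6, 219.3]
ee_rot: [[0.002, -0.07, -0.998], [-0.001, -0.998, 0.07], [-1.0, 0.001, -0.002]]
wrist_force: [1.2, -0.1, 1.3]
width: 1.0
```

Run:
```python
from h import *
o=get_obs();print(o['time_s'],o['position'],o['wrist_force'])
cv2.imwrite('pics/w3.png',read_camera('wrist')[:,:,::-1])
for u,v,z in [(307,287,43.5),(308,174,48.5)]: print(plane('wrist',u,v,z,o).round(1))
o=get_obs();print(o['time_s'],o['position'])
crop('pics/w3.png','pics/w3c.png',220,100,420,320,3)
```

```text
2.4 [ 521.42914006 -227.60511778  219.33454605] [ 1.24124199 -0.14711948  1.3018331 ]
[ 495.6 -220.9   43.5]
[ 562.6 -226.8   48.5]
2.45 [ 521.3192413  -227.57312091  219.10657631]
```

View pics/w3c.png

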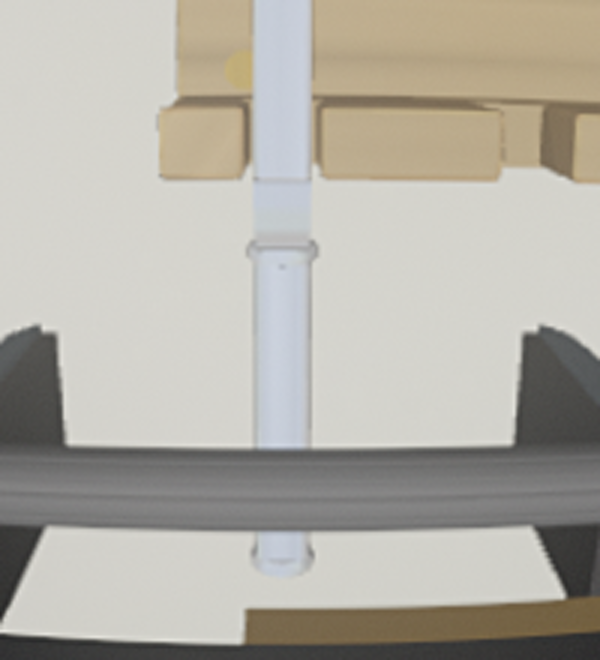

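Call:
play_rows(steps=[[[0, 0, 0], [0, 0.002, -0.003], 0.0912], [[0, 0, 0], [0, 0, 0], 0.0912], [[0, 0, 0], [0, 0, 0], 0.0912]])

```text
time_s: 2.75
position: [520.9, -225.4, 214.7]
ee_rot: [[-0.0, -0.07, -0.998], [0.0, -0.998, 0.07], [-1.0, -0.0, 0.0]]
wrist_force: [1.0, -0.3, -0.9]
width: 1.0
```

Now close.

Call:
play_rows(steps=[[[0, 0, 0], [0, 0, 0], 0.0], [[0, 0, 0], [0, 0, 0], 0.0], [[0, 0, 0], [0, 0, 0], 0.0], [[0, 0, 0], [0, 0, 0], 0.0], [[0, 0, 0], [0, 0, 0], 0.0]], newtons=50)

```text
time_s: 3.25
position: [520.9, -225.6, 214.7]
ee_rot: [[0.0, -0.07, -0.998], [0.0, -0.998, 0.07], [-1.0, -0.0, -0.0]]
wrist_force: [0.9, -0.5, 1.0]
width: 0.594
```

Call:
play_rows(steps=[[[0, 0, 0], [0, 0, 0], 0.0], [[0, 0, 0], [0, 0, 0], 0.0], [[0, 0, 0], [0, 0, 0], 0.0]])

```text
time_s: 3.55
position: [520.9, -225.5, 214.7]
ee_rot: [[-0.0, -0.07, -0.998], [0.0, -0.998, 0.07], [-1.0, -0.0, 0.0]]
wrist_force: [0.5, 0.0, 1.1]
width: 0.332
```

Run:
```python
from h import *
o=get_obs();print(o['time_s'],o['position'],o['ee_rot'].round(4),o['wrist_force'],o['moment'],o['width'])
cv2.imwrite('pics/w4.png',read_camera('wrist')[:,:,::-1])
```

```text
3.55 [ 520.86120584 -225.4928475   214.71533507] [[-0.     -0.0701 -0.9975]
 [ 0.     -0.9975  0.0701]
 [-1.     -0.      0.    ]] [0.54881535 0.01718616 1.09295961] [0.03458867 0.0568918  0.01460639] 0.33194213471691114
```

View pics/w4.png

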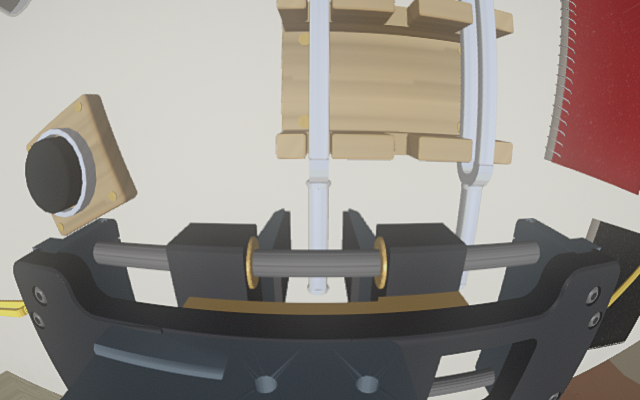

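Still closing, well centred on the stem.

Call:
play_rows(steps=[[[0, 0, 0], [0, 0, 0], 0.0], [[0, 0, 0], [0, 0, 0], 0.0], [[0, 0, 0], [0, 0, 0], 0.0], [[0, 0, 0], [0, 0, 0], 0.0], [[0, 0, 0], [0, 0, 0], 0.0]])

```text
time_s: 4.1
position: [520.9, -225.5, 214.7]
ee_rot: [[-0.0, -0.07, -0.998], [0.0, -0.998, 0.07], [-1.0, -0.0, 0.0]]
wrist_force: [-0.0, 0.3, -0.2]
width: 0.109
```

Run:
```python
from h import *
o=get_obs();print(o['time_s'],o['position'],o['ee_rot'].round(4),o['wrist_force'],o['moment'],o['width'])
cv2.imwrite('pics/w5.png',read_camera('wrist')[:,:,::-1])
crop('pics/w5.png','pics/w5c.png',220,0,420,320,2.4)
```

```text
4.1 [ 520.87148267 -225.49024783  214.70542764] [[-0.     -0.0701 -0.9975]
 [ 0.     -0.9975  0.0701]
 [-1.     -0.      0.    ]] [-0.02121679  0.27949121 -0.18270816] [ 0.11135004 -0.01853523  0.04899189] 0.10912363472208801
```

View pics/w5c.png

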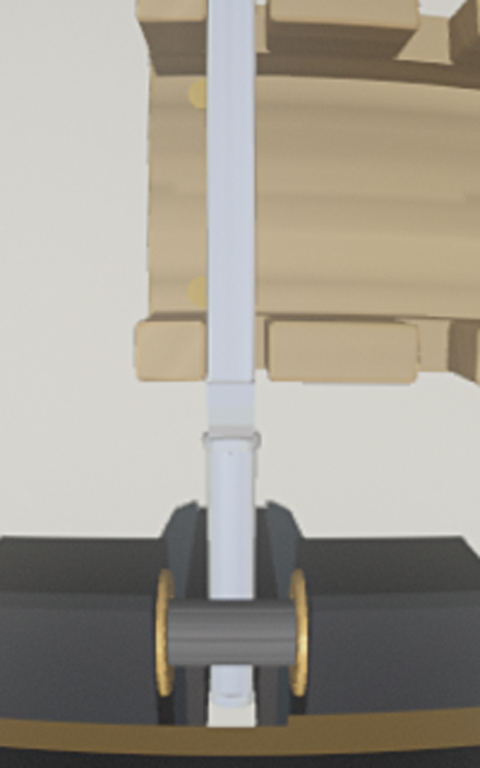

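Call:
play_rows(steps=[[[0, 0, 0], [0, 0, 0], 0.0], [[0, 0, 0], [0, 0, 0.008], 0.0], [[0, 0, 0], [0, 0, 0.015], 0.0], [[0, 0, 0], [0, 0, 0.02], 0.0], [[0, 0, 0], [0, 0, 0.02], 0.0]])

```text
time_s: 4.65
position: [520.8, -225.4, 278.8]
ee_rot: [[-0.0, -0.07, -0.998], [0.0, -0.998, 0.07], [-1.0, -0.0, 0.0]]
wrist_force: [1.1, 0.7, 0.7]
width: 0.104
```

Call:
play_rows(steps=[[[0, 0, 0], [0, 0, 0.012], 0.0], [[0, 0, 0], [0, 0, 0.005], 0.0], [[0, 0, 0], [0, 0, 0], 0.0], [[0, 0, 0], [0, 0, 0], 0.0]])

```text
time_s: 5.05
position: [520.7, -225.4, 294.1]
ee_rot: [[-0.001, -0.07, -0.998], [0.0, -0.998, 0.07], [-1.0, -0.0, 0.001]]
wrist_force: [-0.9, -0.3, -1.1]
width: 0.106
```

Run:
```python
from h import *
o=get_obs();print(o['time_s'],o['position'],o['ee_rot'].round(4),o['wrist_force'],o['moment'],o['width'])
for n in('wrist','scene','top'): cv2.imwrite(f'pics/{n}6.png',read_camera(n)[:,:,::-1])
crop('pics/wrist6.png','pics/w6c.png',220,0,420,320,2.4)
crop('pics/scene6.png','pics/s6c.png',310,120,450,250,5)
crop('pics/top6.png','pics/t6c.png',330,130,470,260,4)
```

```text
5.05 [ 520.66640767 -225.4253226   294.08470365] [[-8.000e-04 -7.010e-02 -9.975e-01]
 [ 4.000e-04 -9.975e-01  7.010e-02]
 [-1.000e+00 -4.000e-04  8.000e-04]] [-0.87509847 -0.25501345 -1.11021317] [-0.0077241   0.03349101  0.03677025] 0.10572680615693993
```

View pics/w6c.png

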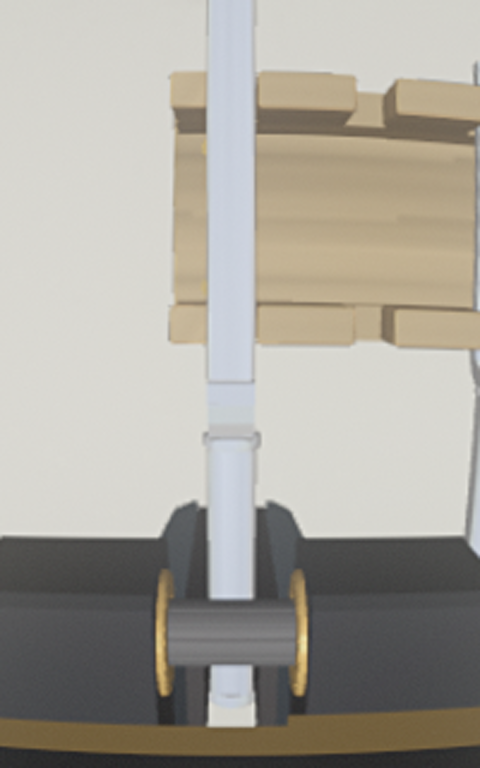

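View pics/s6c.png

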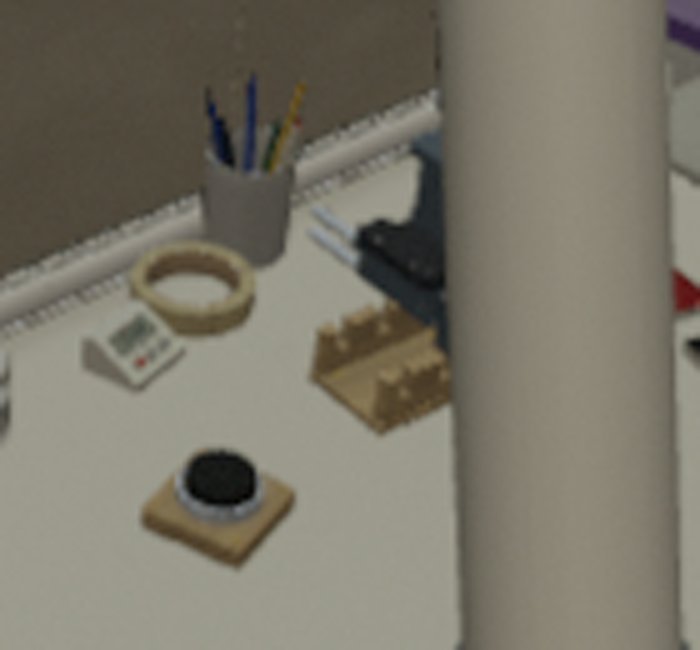

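View pics/t6c.png

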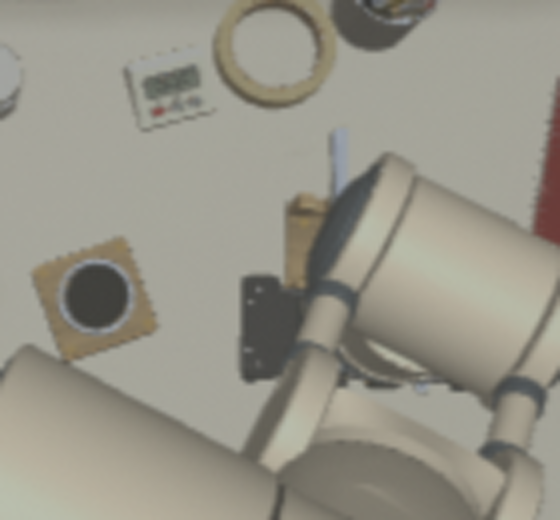

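Run:
```python
from h import *
o=get_obs()
zo=o['position'][2]-171.2
print('tip top',plane('top',330+128*0+339/4.-.4,130+128/4.-.4,zo+13.5))
for v,z in [(292.5,0),(182.5,5),(158.7,13.5),(158.7,5)]:
    P=plane('wrist',316,v,zo+z,o); print(v,z,P, (P-o['position'])@[.9975,-.07,0])
im=cv2.imread('pics/scene6.png')
for P in [(165.5,13.5),(165.5,-13.5)]:
    X=o['position']+np.array([.9975,-.07,0])*(P[0]+4); X[2]=zo+P[1]; p=proj('scene',X); print((p-[310,120])*5)
```

```text
tip top [ 690.80131026 -235.03832467  136.22973182]
292.5 0 [ 492.96500617 -223.53656082  122.72973182] -27.789308177861816
182.5 5 [ 557.7538045  -228.09141478  127.72973182] 37.15635793120717
158.7 13.5 [ 570.48921862 -228.99618863  136.22973182] 49.92326767854995
158.7 5 [ 569.30506549 -228.90190419  127.72973182] 48.73547502630878
[314.84343456 200.98841608]
[311.43132299 230.36702436]
```

Call:
play_rows(steps=[[[0, 0, 0], [-0.007, 0.015, 0], 0.0], [[0, 0, 0], [-0.013, 0.026, 0], 0.0], [[0, 0, 0], [-0.014, 0.03, 0], 0.0], [[0, 0, 0], [-0.014, 0.03, 0], 0.0], [[0, 0, 0], [-0.014, 0.03, 0], 0.0]])

```text
time_s: 5.7
position: [458.1, -93.5, 294.3]
ee_rot: [[-0.001, -0.071, -0.998], [0.0, -0.998, 0.071], [-1.0, -0.0, 0.001]]
wrist_force: [0.1, -1.0, -0.8]
width: 0.102
```

Call:
play_rows(steps=[[[0, 0, 0], [-0.013, 0.026, 0], 0.0], [[0, 0, 0], [-0.009, 0.018, -0.008], 0.0], [[0, 0, 0], [-0.004, 0.009, -0.02], 0.0], [[0, 0, 0], [0, 0, -0.01], 0.0], [[0, 0, 0], [0, 0, 0], 0.0]])

```text
time_s: 6.2
position: [432.8, -41.6, 255.6]
ee_rot: [[-0.002, -0.07, -0.998], [0.0, -0.998, 0.07], [-1.0, -0.0, 0.002]]
wrist_force: [-0.4, 0.4, -0.1]
width: 0.104
```

Call:
play_rows(steps=[[[0, 0, 0], [0, 0, 0], 0.0], [[0, 0, 0], [0, 0, 0], 0.0]])

```text
time_s: 6.4
position: [433.4, -42.1, 257.1]
ee_rot: [[0.001, -0.071, -0.997], [-0.0, -0.997, 0.071], [-1.0, 0.0, -0.001]]
wrist_force: [-0.1, 0.8, -1.2]
width: 0.102
```

Run:
```python
from h import *
o=get_obs();print(o['time_s'],o['position'],o['ee_rot'].round(4),o['wrist_force'],o['width'])
for n in('wrist','scene','top'): cv2.imwrite(f'pics/{n}7.png',read_camera(n)[:,:,::-1])
a=o['position']
im=cv2.imread('pics/wrist7.png')
crop('pics/scene7.png','pics/s7c.png',310,150,430,250,6)
for t in (144.5,170):
  print(proj('wrist',a+np.array([.9975*t,-.07*t,-171.2-13.5]),o),[(proj('scene',a+np.array([.9975*t,-.07*t,-171.2+s]),o)-[310,150])*6 for s in(-13.5,13.5)])
```

```text
6.4 [433.36378421 -42.11268224 257.12525039] [[ 8.000e-04 -7.090e-02 -9.975e-01]
 [-2.000e-04 -9.975e-01  7.090e-02]
 [-1.000e+00  2.000e-04 -9.000e-04]] [-0.06214984  0.79641456 -1.16662157] 0.1024615197711158
[315.5194848  -16.58608268] [array([272.80869978, 339.86015816]), array([276.14055129, 304.14345183])]
[315.50777724 -53.88315241] [array([246.41193997, 316.99839309]), array([249.4148409 , 281.40724942])]
```

View pics/wrist7.png

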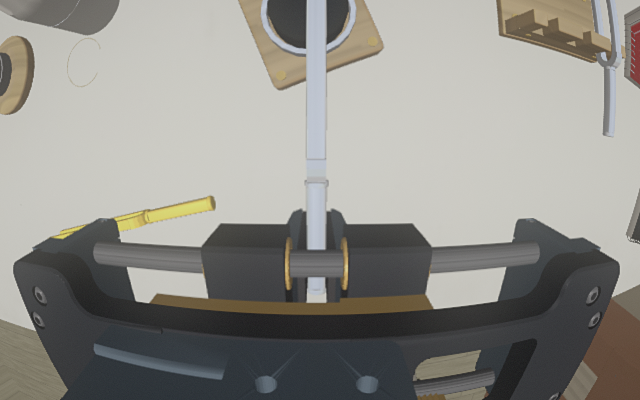

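View pics/s7c.png

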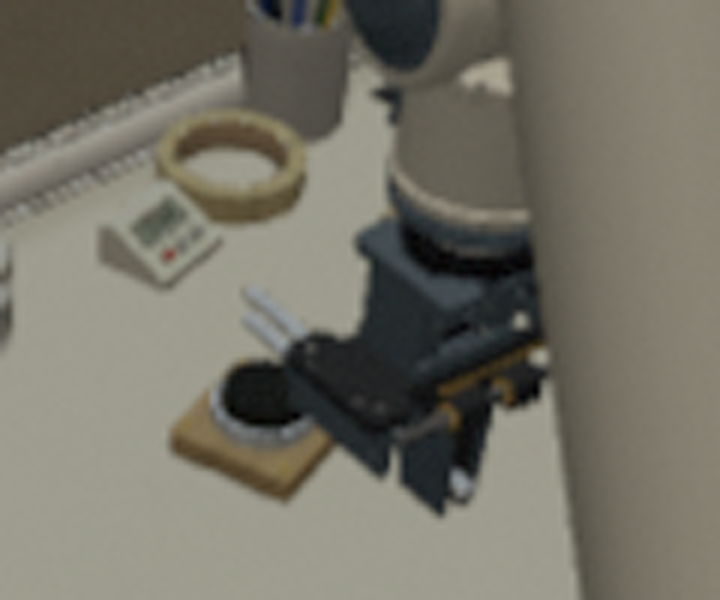

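Call:
play_rows(steps=[[[0, 0, 0], [0, 0, -0.006], 0.0], [[0, 0, 0], [0, 0, -0.006], 0.0], [[0, 0, 0], [0, 0, -0.004], 0.0], [[0, 0, 0], [0, 0, 0], 0.0], [[0, 0, 0], [0, 0, 0], 0.0]])

```text
time_s: 7.05
position: [432.9, -41.5, 240.5]
ee_rot: [[-0.0, -0.07, -0.998], [0.0, -0.998, 0.07], [-1.0, -0.0, 0.0]]
wrist_force: [-0.8, -0.1, -1.2]
width: 0.107
```

Run:
```python
from h import *
o=get_obs();print(o['time_s'],o['position'],o['wrist_force'],o['moment'],o['width'])
for n in('scene',): cv2.imwrite(f'pics/{n}8.png',read_camera(n)[:,:,::-1])
print(get_obs()['position'])
a=o['position']
crop('pics/scene8.png','pics/s8c.png',320,180,390,240,10)
im=cv2.imread('pics/s8c.png')
for t in np.linspace(0,2*np.pi,30):
  p=proj('scene',(576.5+26*np.cos(t),-51+26*np.sin(t),48));cv2.circle(im,tuple(int(x) for x in (p-[320,180])*10+5),2,(0,0,255),-1)
for t in (120,144.5,170):
  for s in(-13.5,13.5):
    p=proj('scene',a+np.array([.9975*t,-.07*t,-171.2+s]));cv2.circle(im,tuple(int(x) for x in (p-[320,180])*10+5),3,(0,255,0),-1)
cv2.imwrite('pics/s8c.png',im)
```

```text
7.05 [432.86272408 -41.5032585  240.52477835] [-0.76897973 -0.12654439 -1.171957  ] [0.06000525 0.06273346 0.01108071] 0.10652679781663356
[432.8791475  -41.49714398 240.68232605]
```

View pics/s8c.png

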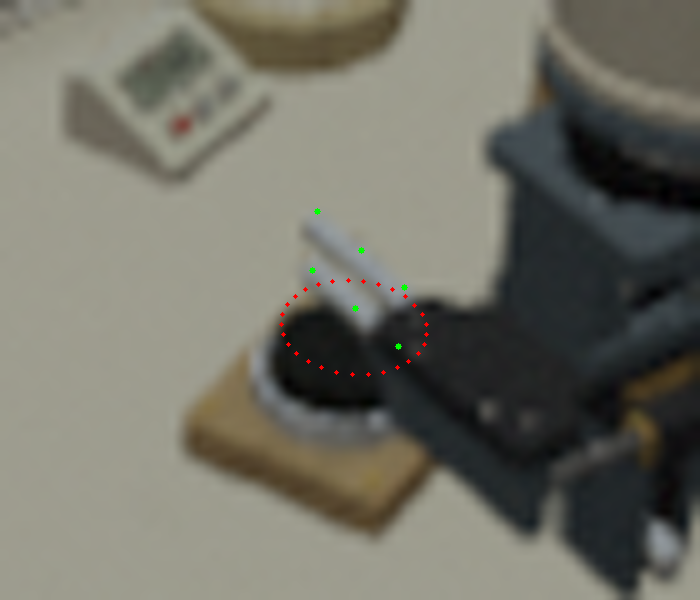

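Call:
play_rows(steps=[[[0, 0, 0], [0, 0, -0.014], 0.0]])

```text
time_s: 7.2
position: [433.4, -41.6, 227.6]
ee_rot: [[0.003, -0.07, -0.998], [-0.001, -0.998, 0.07], [-1.0, 0.0, -0.003]]
wrist_force: [-1.3, 0.6, 1.4]
width: 0.104
```

Run:
```python
from h import *
o=get_obs();print(o['time_s'],o['position'],o['ee_rot'].round(4),o['wrist_force'],o['moment'],o['dq'])
```

```text
7.2 [433.38419874 -41.59767996 227.63567267] [[ 2.600e-03 -7.000e-02 -9.975e-01]
 [-6.000e-04 -9.975e-01  7.000e-02]
 [-1.000e+00  4.000e-04 -2.600e-03]] [-1.28046746  0.64001613  1.3609156 ] [ 0.04079626 -0.09885661  0.01355579] [ 3.14898848e-04  3.14789156e-01  1.17246361e-01 -7.49269682e-04
 -4.33554897e-01  1.42341792e-03]
```

Run:
```python
from h import *
read_camera('scene')
o=get_obs();print(o['time_s'],o['position'],o['wrist_force'],o['moment'])
im=read_camera('scene');cv2.imwrite('pics/scene9.png',im[:,:,::-1])
o=get_obs();print(o['time_s'],o['position'],o['wrist_force'],o['moment'])
crop('pics/scene9.png','pics/s9c.png',320,180,390,240,10)
```

```text
7.25 [432.99149084 -41.5537803  225.61829556] [-0.13529126 -1.16317402 -0.01439464] [-0.02975604 -0.54809202 -0.06664941]
7.3 [433.01813138 -41.53383553 226.21500264] [ 1.20169522 -1.01123689  2.4261162 ] [-0.00449495 -0.5895481  -0.0497429 ]
```

View pics/s9c.png

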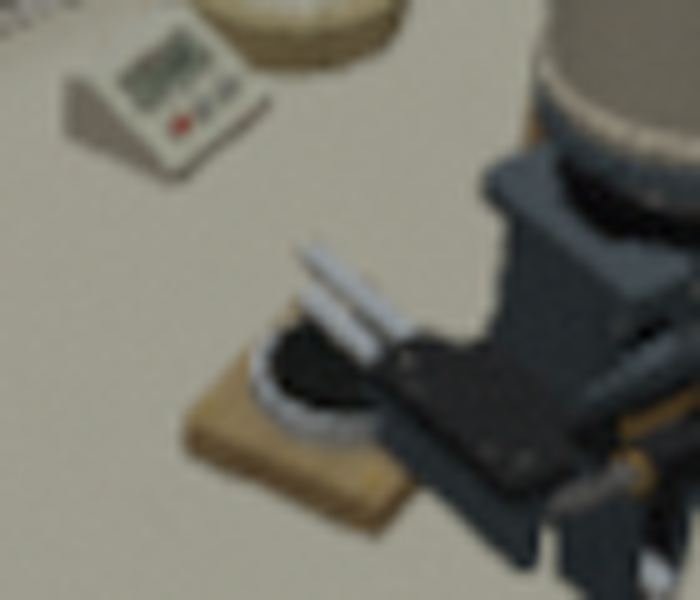

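Call:
play_rows(steps=[[[0, 0, 0], [0, 0, 0.014], 0.0], [[0, 0, 0], [0, 0, 0], 0.0], [[0, 0, 0], [0, 0, 0], 0.0]])

```text
time_s: 7.6
position: [432.9, -41.5, 241.0]
ee_rot: [[0.001, -0.07, -0.998], [-0.0, -0.998, 0.07], [-1.0, 0.0, -0.001]]
wrist_force: [-0.3, -0.6, -0.7]
width: 0.108
```

Call:
play_rows(steps=[[[0, 0, 0], [0, 0, -0.014], 0.0], [[0, 0, 0], [0, 0, 0.02], 0.0], [[0, 0, 0], [0, 0, 0.02], 0.0], [[0, 0, 0], [0, 0, 0.02], 0.0], [[0, 0, 0], [0, 0, 0.02], 0.0]])

```text
time_s: 8.1
position: [432.6, -41.5, 307.1]
ee_rot: [[-0.001, -0.07, -0.998], [0.0, -0.998, 0.07], [-1.0, -0.0, 0.001]]
wrist_force: [0.3, 0.2, -0.6]
width: 0.106
```

Call:
play_rows(steps=[[[0, 0, 0], [0, 0, 0.03], 0.0], [[0, 0, 0], [0, 0, 0.03], 0.0], [[0, 0, 0], [0, 0, 0.03], 0.0], [[0, 0, 0], [0, 0, 0.03], 0.0], [[0, 0, 0], [0, 0, 0.03], 0.0]])

```text
time_s: 8.6
position: [432.5, -41.4, 457.7]
ee_rot: [[-0.0, -0.07, -0.998], [0.0, -0.998, 0.07], [-1.0, -0.0, 0.0]]
wrist_force: [1.1, 0.3, -1.5]
width: 0.108
```

Call:
play_rows(steps=[[[0, 0, 0], [0, 0, 0.03], 0.0], [[0, 0, 0], [0, 0, 0.02], 0.0], [[0, 0, 0], [0, 0, 0.01], 0.0], [[0, 0, 0], [0, 0, 0], 0.0], [[0, 0, 0], [0, 0, 0], 0.0]])

```text
time_s: 9.1
position: [432.7, -41.5, 515.6]
ee_rot: [[-0.001, -0.07, -0.998], [0.0, -0.998, 0.07], [-1.0, -0.0, 0.001]]
wrist_force: [-0.2, -0.0, -1.5]
width: 0.105
```

Run:
```python
from h import *
o=get_obs();print(o['time_s'],o['position'],o['ee_rot'].round(4),o['wrist_force'],o['moment'],o['width'])
for n in('wrist','top'): cv2.imwrite(f'pics/{n}10.png',read_camera(n)[:,:,::-1])
```

```text
9.1 [432.71212048 -41.48592445 515.59845456] [[-1.400e-03 -7.020e-02 -9.975e-01]
 [ 3.000e-04 -9.975e-01  7.020e-02]
 [-1.000e+00 -2.000e-04  1.400e-03]] [-0.21577029 -0.01235928 -1.53067681] [-0.02114751  0.10282125 -0.02173731] 0.10538043655846221
```

View pics/wrist10.png

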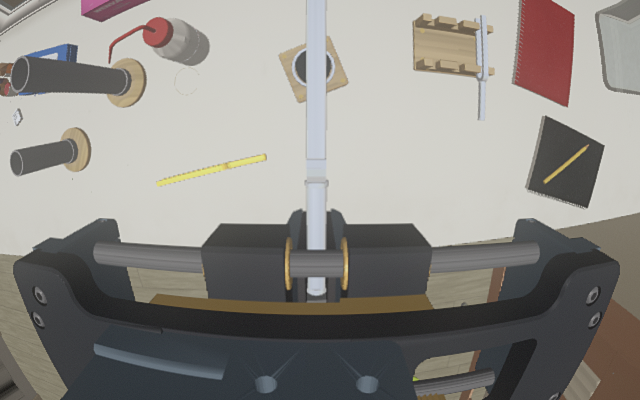

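View pics/top10.png

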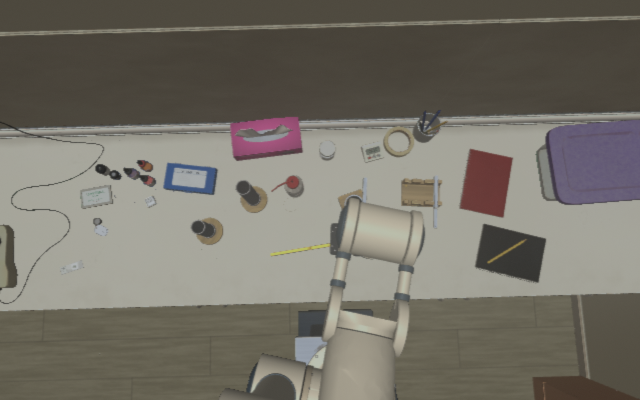

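Call:
play_rows(steps=[[[0, 0, 0], [0.001, 0.02, 0], 0.0], [[0, 0, 0], [0.003, 0.04, 0], 0.0], [[0, 0, 0], [0.003, 0.045, 0], 0.0], [[0, 0, 0], [0.003, 0.045, 0], 0.0], [[0, 0, 0], [0.003, 0.04, 0], 0.0]])

```text
time_s: 9.7
position: [445.6, 150.5, 515.8]
ee_rot: [[-0.001, -0.07, -0.998], [-0.0, -0.998, 0.07], [-1.0, 0.0, 0.001]]
wrist_force: [1.0, -0.2, -1.3]
width: 0.105
```

Call:
play_rows(steps=[[[0, 0, 0], [0.002, 0.025, 0], 0.0], [[0, 0, 0], [0.001, 0.015, 0], 0.0], [[0, 0, 0], [0, 0, 0], 0.0], [[0, 0, 0], [0, 0, 0], 0.0], [[0, 0, 0], [0, 0, 0], 0.0]])

```text
time_s: 10.2
position: [448.9, 187.5, 516.5]
ee_rot: [[-0.0, -0.071, -0.997], [-0.0, -0.997, 0.071], [-1.0, 0.0, 0.0]]
wrist_force: [0.9, -0.9, -0.9]
width: 0.105
```

Run:
```python
from h import *
o=get_obs();print(o['time_s'],o['position'],o['ee_rot'].round(4))
for n in('wrist','top','scene'): cv2.imwrite(f'pics/{n}11.png',read_camera(n)[:,:,::-1])
crop('pics/wrist11.png','pics/w11c.png',80,0,340,200,3)
crop('pics/top11.png','pics/t11c.png',180,130,340,250,5)
crop('pics/scene11.png','pics/s11c.png',230,180,330,280,6)
for c in [(604.2,287.3)]: print(proj('wrist',(*c,250),o))
```

```text
10.2 [448.90047444 187.47399844 516.54306657] [[-4.000e-04 -7.120e-02 -9.975e-01]
 [-4.000e-04 -9.975e-01  7.120e-02]
 [-1.000e+00  4.000e-04  3.000e-04]]
[184.15862388  30.25041252]
```

View pics/w11c.png

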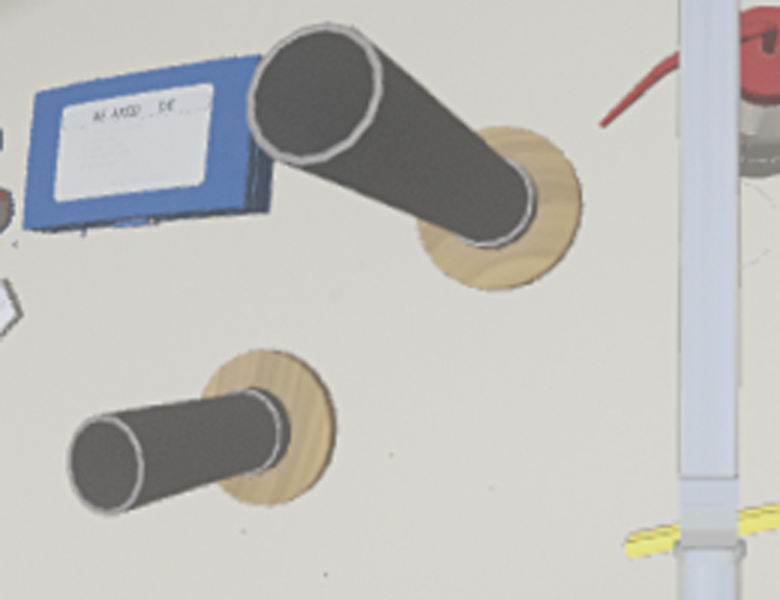

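View pics/t11c.png

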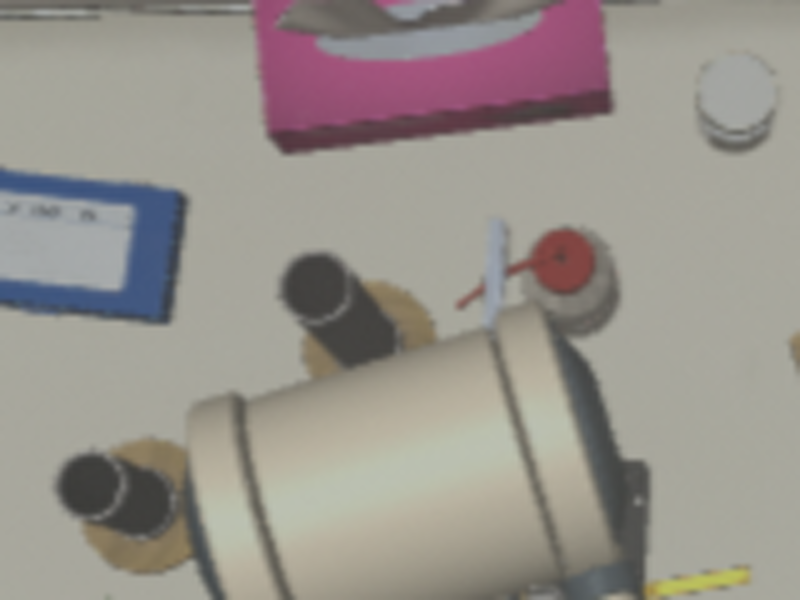

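View pics/s11c.png

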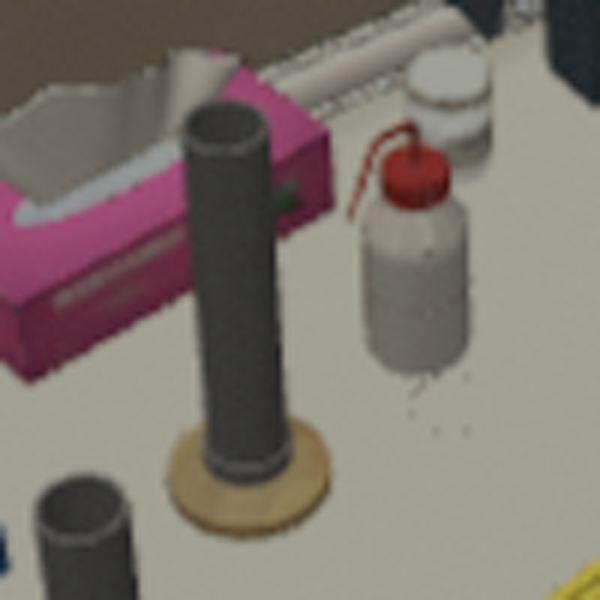

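Run:
```python
from h import *
o=get_obs()
print(plane('wrist',80+315.5/3-.3,95.5/3-.3,250,o))
# top view: fork tip vs expectation; tip at crop (498,218)
z=o['position'][2]-171.2+13.5
P=plane('top',180+498/5-.4,130+218/5-.4,z);print('tip',P,(P-o['position'])@[.9975,-.0705,0])
print('scene mouth',proj('scene',(604.2,287.3,250)),'seen',230+226/6-.4,180+127/6-.4)
```

```text
[603.17638568 287.04813862 250.        ]
tip [619.64922751 174.02312171 359.07320255] 171.23179818886848
scene mouth [267.45891529 199.64295468] seen 267.2666666666667 200.76666666666665
```

Call:
play_rows(steps=[[[0, 0, 0], [0, 0.02, 0], 0.0], [[0, 0, 0], [0, 0.03, 0], 0.0], [[0, 0, 0], [0, 0.03, 0], 0.0], [[0, 0, 0], [0, 0.02, 0], 0.0], [[0, 0, 0], [0, 0.0105, 0], 0.0]])

```text
time_s: 10.85
position: [448.9, 299.9, 516.6]
ee_rot: [[-0.0, -0.07, -0.998], [0.0, -0.998, 0.07], [-1.0, -0.0, 0.0]]
wrist_force: [0.6, 0.3, -1.4]
width: 0.103
```

Call:
play_rows(steps=[[[0, 0, 0], [0, 0, 0], 0.0], [[0, 0, 0], [0, 0, -0.015], 0.0], [[0, 0, 0], [0, 0, -0.015], 0.0], [[0, 0, 0], [0, 0, -0.01], 0.0], [[0, 0, 0], [0, 0, 0], 0.0]])

```text
time_s: 11.35
position: [448.8, 298.1, 475.7]
ee_rot: [[-0.002, -0.071, -0.997], [-0.001, -0.997, 0.071], [-1.0, 0.001, 0.002]]
wrist_force: [-0.8, -0.5, -1.5]
width: 0.104
```

Call:
play_rows(steps=[[[0, 0, 0], [0, 0, 0], 0.0], [[0, 0, 0], [0, 0, 0], 0.0], [[0, 0, 0], [0, 0, 0], 0.0]])

```text
time_s: 11.65
position: [449.0, 298.9, 477.3]
ee_rot: [[0.001, -0.07, -0.998], [0.0, -0.998, 0.07], [-1.0, -0.001, -0.001]]
wrist_force: [-1.1, -0.2, -1.2]
width: 0.103
```

Run:
```python
from h import *
o=get_obs();print(o['time_s'],o['position'],o['ee_rot'].round(4))
for n in('wrist','top','scene'): cv2.imwrite(f'pics/{n}12.png',read_camera(n)[:,:,::-1])
crop('pics/wrist12.png','pics/w12c.png',220,0,420,320,2)
crop('pics/top12.png','pics/t12c.png',200,150,300,230,7)
crop('pics/scene12.png','pics/s12c.png',230,140,330,240,6)
```

```text
11.65 [448.98155995 298.93352435 477.34825746] [[ 1.000e-03 -7.020e-02 -9.975e-01]
 [ 5.000e-04 -9.975e-01  7.020e-02]
 [-1.000e+00 -5.000e-04 -9.000e-04]]
```

View pics/w12c.png

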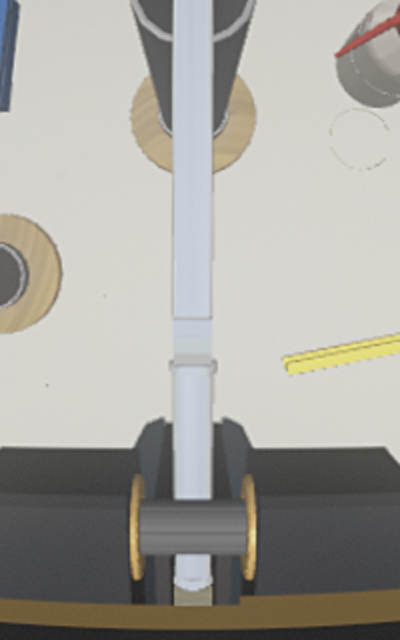

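View pics/t12c.png

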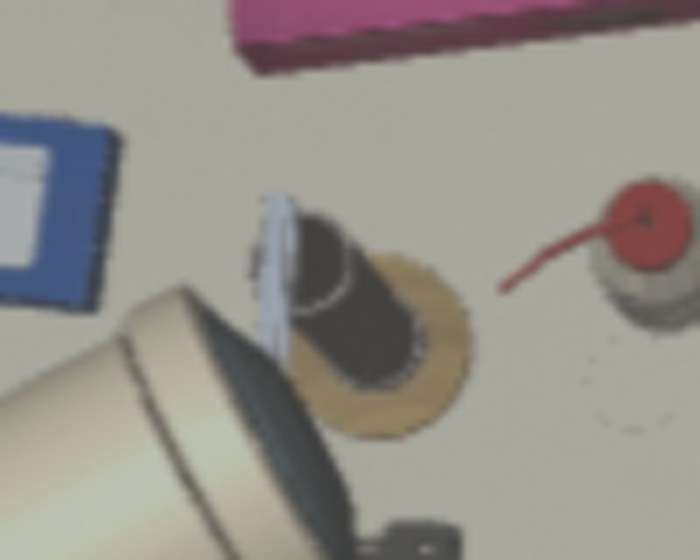

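View pics/s12c.png

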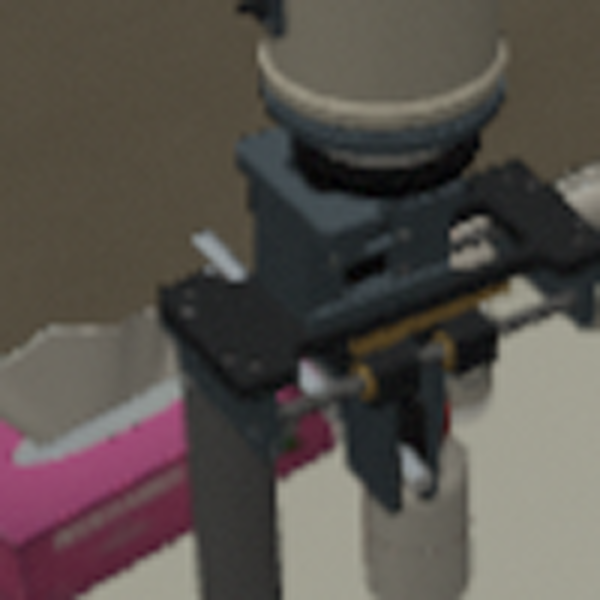

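Call:
play_rows(steps=[[[0, 0, 0], [0, 0, -0.006], 0.0], [[0, 0, 0], [0, 0, -0.007], 0.0], [[0, 0, 0], [0, 0, -0.007], 0.0], [[0, 0, 0], [0, 0, -0.004], 0.0], [[0, 0, 0], [0, 0, -0.002], 0.0]])

```text
time_s: 12.3
position: [448.8, 298.9, 450.0]
ee_rot: [[-0.001, -0.07, -0.998], [-0.0, -0.998, 0.07], [-1.0, 0.001, 0.001]]
wrist_force: [-0.1, 1.3, -0.1]
width: 0.107
```

Call:
play_rows(steps=[[[0, 0, 0], [0, 0, -0.002], 0.0], [[0, 0, 0], [0, 0, -0.001], 0.0], [[0, 0, 0], [0, 0, 0], 0.0], [[0, 0, 0], [0, 0, 0], 0.0], [[0, 0, 0], [0, 0, 0], 0.0]])

```text
time_s: 12.8
position: [448.9, 299.0, 447.9]
ee_rot: [[0.0, -0.07, -0.998], [0.0, -0.998, 0.07], [-1.0, -0.0, -0.0]]
wrist_force: [0.4, -1.0, 0.1]
width: 0.107
```

Run:
```python
from h import *
o=get_obs();print(o['time_s'],o['position'],o['ee_rot'].round(4),o['dq'])
for n in('wrist','top','scene'): cv2.imwrite(f'pics/{n}13.png',read_camera(n)[:,:,::-1])
o=get_obs();print(o['position'],abs(o['dq']).max(),o['wrist_force'],o['moment'])
crop('pics/wrist13.png','pics/w13c.png',220,0,420,320,2)
crop('pics/top13.png','pics/t13c.png',200,150,300,230,7)
z=o['position'][2]-171.2+13.5
for t in (156,171): print([(proj('top',o['position']+np.array([.9975*t,-.0702*t,0])+[0,0,-171.2+13.5])-[200,150])*7+3 ])
print((proj('top',(603.7,287.2,250))-[200,150])*7+3)
t=156;T=o['position']+np.array([.9975*t,-.0702*t,-184.7]);print(T, T-[603.7,287.2,250])
```

```text
12.8 [448.88439762 298.98168801 447.85641665] [[ 2.000e-04 -7.020e-02 -9.975e-01]
 [ 1.000e-04 -9.975e-01  7.020e-02]
 [-1.000e+00 -1.000e-04 -2.000e-04]] [ 0.00027468  0.00028297  0.00263587 -0.00174585 -0.00033377 -0.00040738]
[448.8644591  298.98371043 447.81664652] 0.002044517170606421 [-1.35009654  0.01372743 -0.94982654] [ 0.00932282  0.04864151 -0.01750078]
[array([285.61124871, 244.42744513])]
[array([288.16361388, 207.52058261])]
[302.96739393 263.27356443]
[604.4744591  288.03251043 263.11664652] [ 0.7744591   0.83251043 13.11664652]
```

View pics/w13c.png

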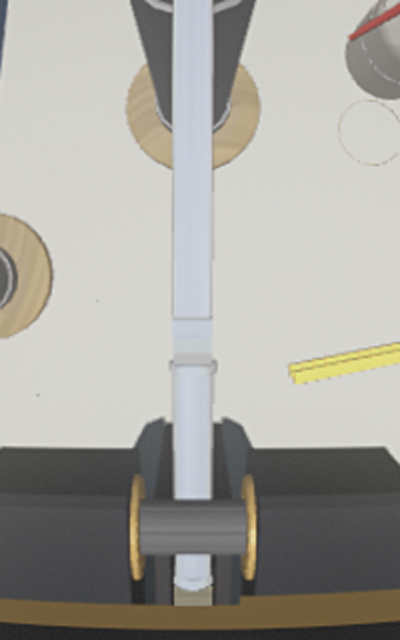

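View pics/t13c.png

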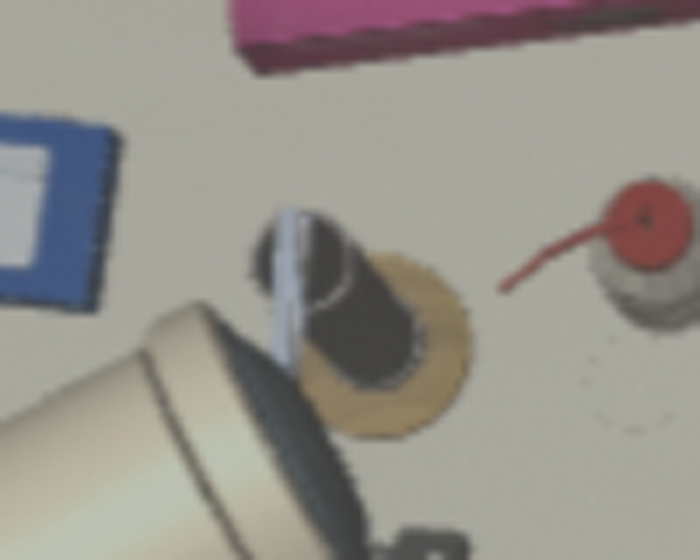

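View pics/scene13.png

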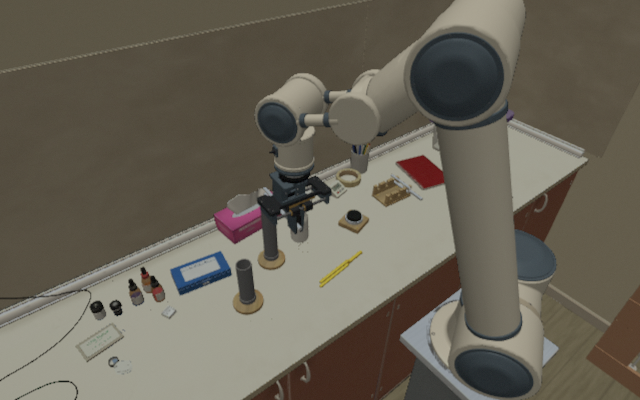

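```bash
python3 -c "
from plant import *
print(hand_in())"
```

```text
the job is handed in; nothing more can be done
None
```

The job is handed in. The long fork was gripped by its stem, lifted clear of the rack, tapped twice on the pad, carried above the other things and left held over the taller tube. I got no verdict back.

**Tap:** Pad travel cannot be read directly.
- On the first tap the tool came down at about 0.1 m/s. The wrist moment then matched about 4 N on the prongs, roughly 7 mm of pad travel.
- I repeated the tap once for safety, and took no force reading during it.

**Last checks before handing in:**
- **Position:** the underside point is within about 1 mm of the mouth centre along and across the fork, and about 13 mm above the rim.
- **Stillness:** joint speeds were about 0.002 rad/s and the tool was level to within 0.001 rad.
- **Grip:** the fork sat the same way in the fingers as when I lifted it.
- **Surroundings:** the tubes and bottle looked unmoved in the last pictures, and the short fork was still in its rack.

**What disagreed:** the scene camera showed the fork and pad about 1–2 pixels (a few mm) off their predicted spots. The top camera showed the fork tip about 2 mm to one side of where I computed it. Both are inside the tolerances.

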